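# Lay out the kit for the next lamp

## Task

Lay out the kit for the next lamp: stand the cardboard tube upright in the middle of the far half of the white foam slab (the half away from the robot) and set the black lampholder centred on top of the tube, flange down; stand the glue bottle upright in the middle of the slab's near half, and set the solder reel down flat in the middle of the top of the dark blue carton. Leave the pliers and the bulb where they lie.

Things in the scene. Friction and masses are not known exactly. Their poses are not given: they have to be found in the camera images.
- tube_mid (a point): brown cardboard tube, open at both ends, standing on end: 68 mm outside diameter, wall about 9 mm, 88 mm tall, 60 g. The point is its centre, 44 mm above its underside; z up along the tube. It starts on the right half of the desk, near the front edge, where it changes places with the bottle, the reel and the lampholder.
- holder_mid (a point): black round lampholder standing on its flange, flange down: flange 64 mm diameter and 7 mm thick, above it a round body of 44 mm diameter (a 20 mm deep open mouth with brass inside at the top), 56 mm tall in all, 90 g. The point is its centre, 28 mm above its underside; z up along its axis.
- bottle_mid (a point): white glue bottle with an orange nozzle, standing: round body 47 mm diameter up to 108 mm, nozzle 20 mm diameter above, 148 mm tall in all, 140 g. The point is its centre, 74 mm above its underside; z up.
- reel_mid (a point): solder reel with green flanges, standing flat on one flange: flanges 60 mm diameter, 3 mm thick, core with wire 48 mm diameter between them, 35 mm tall in all, 220 g. The point is its centre, 17.5 mm above its underside; z up.
- foam: white speckled foam slab, 260 x 100 x 45 mm, fixed to the desk on the left half, long side roughly away from the robot; it changes places with the carton. Origin: centre of its underside, so its flat top is at z = 45 mm; x along its 260 mm length, away from the robot (x > 0 is the far half, whose middle lies at x = 65 mm; the near half's at x = -65 mm), y across it to the left, z up.
- carton: closed dark blue printed carton, 200 x 110 x 74 mm, heavy, does not move, on the left half of the desk. Origin: centre of its underside, so its flat top is at z = 74 mm; x along its 200 mm length, away from the robot, y to the left, z up.
- pliers: long-nose pliers with red handles lying flat between the things and the targets, 48 x 192 x 12 mm, loose; a bystander. Origin: centre of its underside; y along its length.
- bulb: white LED bulb lying on its side near the right edge of the desk, 68 x 121 x 69 mm, loose; a bystander. Origin: centre of its underside; y along its length.

How it is judged:
By the outcome, as a careful person would: the job done as asked, in the order asked, and still so for the second after the job is handed in, with the robot touching nothing.
It also fails if it takes over 120 s, if anything falls off the work surface, if the arm or the gripper's body presses on something with over 40 N, if the wrist force passes 120 N, or if a joint passes its speed limit or range.

## Robot

A 6-joint arm with a two-finger parallel gripper is mounted at the origin on a cart in front of the work surface, level with it; the furniture and walls round the work are solid. World frame = base frame: x ahead of the robot, y to its left, z up, the work surface at z = 0. Lengths are in m, angles in degrees, forces in N, time in s.
With the tool pointing down it reaches from about 0.3 to 0.75 m from the base axis. Payload 8.5 kg.
Tool frame: the origin (TCP) lies on the centre line of the jaws, within the pads' length; the fingertips stand 25 mm ahead of it and the grasp point (between the pads) lies 6 mm ahead of it; z points along the fingers, y is the line along which they close (so a half turn about z gives the same grasp; the last joint's range is limited). The gripper opens to 85 mm and grips with 20 to 120 N. Pads are 22 mm wide; open, the fingers measure 114 mm over their backs; the gripper's body (76 mm by 85 mm) begins 54 mm behind the grasp point. The pads swing forward as they close: fully open they stand 13 mm farther back than shut.
Start: joints at [64.612, 21.807, 74.336, -0, 83.858, -12.336], TCP at [0.124, 0.536, 0.256] pointing down, gripper open.
Joint ranges: [-178.18, 178.18], [-50.72, 133.34], [12.68, 142.11], [-81.47, 261.47], [9.98, 163.14], [-165.26, 165.26]. Speed limits (degrees/s): [136.94, 136.94, 180, 180, 180, 180].

## Interface

Orientations are given as a 3x3 rotation matrix whose columns are the frame's x, y, z axes.
In Python, from rig import telemetry, optics, env gives the robot as it stands.
- The arm moves only by the tool send_rows, never from a script. Its argument "deltas" is a list that holds one entry, the list of rows, each a list of 7 numbers: the shift along the tool's x, y, z in m, then the turn, a rotation vector about the tool's x, y, z in rad, then the opening, from -1 (shut) to 1 (fully open), so that 0 is half open. In form: [[[x, y, z, ax, ay, az, grip], ...]]. A call has 1 to 12 rows; each row shifts and turns the commanded pose from where the row before left it, along the tool's axes as they then stand; what a row does not reach is not made up. A row lasts 1/8 s, in which the tool goes at most 62.5 mm and 10.7 degrees, less where a joint would pass 70% of its speed; a pose out of reach is approached as far as the arm can. A call is refused whole if a number of a shift passes 0.0625 or a number of a turn 0.188, either way. A call with a gripper value outside its range is refused whole. The fingers move at their own pace and stop on an object; "squeeze" is the grip in N (left out, the last holds). Time passes only in rows, so rows that do not move let the fingers close. It gives the time, the measured TCP pose, the force, the opening and the grip force at its end, in the units of the state.
- telemetry.observe(): the state, without advancing time (a new reading comes with each control period).
- optics.get_image(name): name is "scene" or "side" or "wrist"; returns a dict with "image" (384x512x3 uint8, red, green, blue), "range_z" (384x512 float32, m along the optical axis (not along the pixel's ray), 0 where there is no reading), "K" (3x3 intrinsics, pixels), "rvec" (rotation vector, rad) and "tvec" (3), from world to camera coordinates, as OpenCV has them; the wrist camera has in their place "hand_eye" (4x4, takes a point from camera to tool coordinates, whose origin is the TCP and whose axes are the flange's). Camera axes: x right, y down, z forward; pixel columns grow to the right and rows downward; lengths in m; the calibration is good to about 2 mm. The wrist camera is an equidistant fisheye: a pixel r from the principal point sees the ray r / f radians off the axis. A picture is of the moment at which its call begins: read the wrist's pose just before it.
- env.close_job(): hands the job in; it is judged then, once.
The state is a dict: "time_s": time; "q": joint angles; "qvel": joint speeds; "joint_efforts": joint torques, N m; "position": TCP position; "tool_rot": TCP orientation; "ft_force": force on the tool from outside, world axes, zero at the start; "wrist_torque": the same for the moment, N m; "grip_width": finger opening in m; "gripper_force": force on a finger pad.
Only numpy, scipy, OpenCV 4.12 (cv2) and the standard library are available. Lean on these libraries where they do the work, as an engineer would, in place of code of your own. Each camera call takes 0.05 s, during which the arm holds its last target. There are 200 camera calls.

## Working session

There is one attempt and no reset: what is moved stays moved. The work goes in short steps, Python scripts to look and compute and a tool call to move; the robot and the scene stay as the last step left them, time stands still between calls to the robot, and variables do not carry over. Pictures are saved under pics/ and viewed, at most 14 in all, crops included, and the job is handed in when it is done.

Besides the shell and the picture viewer there is one more tool, called as a command line: name --argument value ..., lists and objects as JSON in quotes. send_rows: Moves the arm, as the interface text tells. Its arguments: {"type":"object","properties":{"deltas":{"type":"array"},"squeeze":{"type":"number"}},"required":["deltas"]}

```bash
mkdir -p pics; ls; python3 - <<'E'
from rig import telemetry, optics
import cv2, numpy as np
s=telemetry.observe(); print({k:np.round(v,3).tolist() for k,v in s.items()})
for n in ["scene","side"]:
    d=optics.get_image(n); cv2.imwrite(f"pics/{n}0.png",d["image"][...,::-1]); np.savez(f"{n}0.npz",**d)
    R=cv2.Rodrigues(np.array(d["rvec"],float))[0]; print(n,(-R.T@np.ravel(d["tvec"])).round(3), np.round(R[2],2), np.round(d["K"],1).tolist())
E
```

```text
pics
{'time_s': 0.0, 'q': [64.611, 21.842, 74.389, -0.002, 83.86, -12.334], 'qvel': [0.001, -0.129, 0.094, -0.058, 0.063, 0.003], 'joint_efforts': [-0.001, -44.844, -23.128, -0.0, 0.005, 0.0], 'position': [0.124, 0.536, 0.256], 'tool_rot': [[-0.974, 0.226, -0.001], [0.226, 0.974, -0.001], [0.0, -0.002, -1.0]], 'ft_force': [0.209, -0.643, 0.048], 'wrist_torque': [0.011, -0.035, 0.015], 'gripper_force': 0.0, 'grip_width': 0.085}
scene [-0.34  -0.668  0.825] [ 0.63  0.5  -0.6 ] [[410.6, 0.0, 246.2], [0.0, 410.6, 195.2], [0.0, 0.0, 1.0]]
side [-0.007 -1.098  1.1  ] [ 0.3   0.69 -0.66] [[436.5, 0.0, 261.7], [0.0, 436.5, 180.0], [0.0, 0.0, 1.0]]
```

View pics/scene0.png

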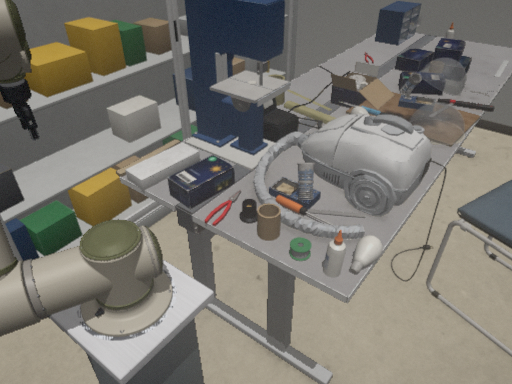

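View pics/side0.png

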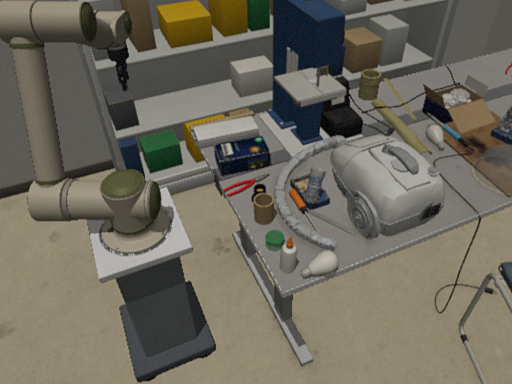

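The scene picture shows foam (165,163), carton (202,181), pliers (222,208), holder (249,210), tube (268,222), reel (300,249), bottle (335,255) and bulb (368,250). The side view agrees: foam (225,132), carton (243,155), holder (259,191), tube (264,209), reel (275,240), bottle (288,255).

```bash
cat > h.py <<'E'
import numpy as np, cv2
from scipy.optimize import least_squares
def world(d):
    K=np.array(d["K"]);R=cv2.Rodrigues(np.array(d["rvec"],float))[0];t=np.ravel(d["tvec"])
    v,u=np.mgrid[:384,:512];z=d["range_z"]
    P=np.stack([(u-K[0,2])/K[0,0]*z,(v-K[1,2])/K[1,1]*z,z],-1)
    W=(P-t)@R; W[z<=0]=np.nan
    return W
def circ(p,r,c0):
    f=least_squares(lambda c:np.hypot(p[:,0]-c[0],p[:,1]-c[1])-r,c0,loss='soft_l1',f_scale=.002)
    return f.x,np.median(np.abs(f.fun))
def near(W,c,r,z0,z1):
    p=W.reshape(-1,3); m=(np.hypot(p[:,0]-c[0],p[:,1]-c[1])<r)&(p[:,2]>z0)&(p[:,2]<z1)
    return p[m]
E
python3 - <<'E'
from h import *
S={n:dict(np.load(n+"0.npz")) for n in("scene","side")}
px={"scene":dict(foam=(165,163),carton=(202,176),pliers=(218,212),holder=(249,213),tube=(268,228),reel=(300,243),bottle=(335,260),bulb=(368,250),desk=(280,262)),
"side":dict(foam=(225,132),carton=(243,148),pliers=(237,188),holder=(259,192),tube=(264,212),reel=(275,237),bottle=(288,260),bulb=(320,264),desk=(255,230))}
for n in S:
    W=world(S[n])
    for k,(u,v) in px[n].items(): print(n,k,W[v,u].round(3))
    # top-down height map
    p=W.reshape(-1,3); p=p[(p[:,0]>.2)&(p[:,0]<1)&(abs(p[:,1])<.6)&(p[:,2]>-.03)&(p[:,2]<.4)]
    im=np.zeros((600,400,3),np.uint8)
    for x,y,z in p[np.argsort(p[:,2])]:
        c=(0,60,60) if z<.006 else cv2.applyColorMap(np.uint8([[min(255,z*1500)]]),cv2.COLORMAP_JET)[0,0].tolist()
        cv2.circle(im,(int((.6-y)*500),int((1-x)*500)),1,tuple(map(int,c)),-1)
    cv2.imwrite(f"pics/top_{n}.png",im)
a=[cv2.imread(f"pics/top_{n}.png") for n in S]
a=[x[:,:] for x in a]; cv2.imwrite("pics/top.png",np.hstack(a))
E
```

```text
scene foam [0.454 0.339 0.045]
scene carton [0.444 0.145 0.072]
scene pliers [ 0.399  0.043 -0.001]
scene holder [ 0.424 -0.064  0.031]
scene tube [ 0.384 -0.164  0.05 ]
scene reel [ 0.405 -0.258  0.03 ]
scene bottle [ 0.373 -0.381  0.064]
scene bulb [ 0.465 -0.429  0.057]
scene desk [ 0.335 -0.24   0.   ]
side foam [0.454 0.333 0.044]
side carton [0.468 0.166 0.072]
side pliers [ 0.389  0.043 -0.006]
side holder [ 0.43  -0.071  0.054]
side tube [ 0.401 -0.176  0.065]
side reel [ 0.402 -0.26   0.026]
side bottle [ 0.383 -0.386  0.065]
side bulb [ 0.469 -0.429  0.049]
side desk [ 0.365 -0.18  -0.003]
```

```bash
python3 - <<'E'
from h import *
S={n:dict(np.load(n+"0.npz")) for n in("scene","side")}
W={n:world(S[n]) for n in S}
for k,c,r,R,z0,z1 in [("holderbody",(.44,-.06),.022,.04,.015,.05),("holderflange",(.44,-.06),.032,.045,.001,.006),("tube",(.415,-.16),.034,.05,.01,.085),("reel",(.42,-.26),.03,.045,.001,.0365),("bottle",(.395,-.38),.0235,.045,.01,.10)]:
    for n in S:
        p=near(W[n],c,R,z0,z1); x,e=circ(p,r,c); print(k,n,len(p),x.round(4),e.round(4),p[:,2].max().round(3))
    p=near(W["scene"],x,.05,.02,.3); print("  top z",np.percentile(p[:,2],[50,90,98]).round(3))
for k,c,R,z0,z1 in [("foam",(.46,.335),.16,.035,.055),("carton",(.46,.16),.13,.066,.082)]:
    for n in S:
        p=near(W[n],c,R,z0,z1); 
        for it in range(2):
            (cx,cy),wh,a=cv2.minAreaRect(p[:,:2].astype(np.float32)*1000)
        print(k,n,len(p),round(cx,1),round(cy,1),np.round(wh,1),round(a,2),np.median(p[:,2]).round(4))
for n in S:
    p=near(W[n],(.41,.03),.12,.006,.03); p=p[(p[:,1]<.085)&(p[:,1]>-.02)]; print("pliers",len(p),p.min(0).round(3),p.max(0).round(3))
    p=near(W[n],(.6,-.1),.4,.02,.5)
    for y0 in np.arange(-.45,.5,.1):
        q=p[(p[:,1]>=y0)&(p[:,1]<y0+.1)&(p[:,0]>.5)]; 
        if len(q): print(n,"obst y",y0.round(2),"xmin",np.percentile(q[:,0],1).round(3),"zmax",q[:,2].max().round(3))
m=np.zeros((400,1200,3),np.uint8)
for i,n in enumerate(S):
    p=W[n].reshape(-1,3);col=S[n]["image"].reshape(-1,3)[:,::-1]
    ok=(p[:,0]>.2)&(p[:,0]<.95)&(abs(p[:,1])<.55)&(p[:,2]>-.02)&(p[:,2]<.4)
    for q,cc in zip(p[ok],col[ok]): cv2.circle(m,(int((.55-q[1])*500)+i*600,int((1-q[0])*500)),1,tuple(map(int,cc)),-1)
cv2.imwrite("pics/top2.png",cv2.resize(m,(800,267),interpolation=cv2.INTER_AREA))
E
```

```text
holderbody scene 178 [ 0.4397 -0.0526] 0.0018 0.05
holderbody side 74 [ 0.4394 -0.0538] 0.0026 0.05
  top z [0.043 0.054 0.056]
holderflange scene 33 [ 0.4399 -0.0511] 0.0017 0.006
holderflange side 8 [ 0.4397 -0.0503] 0.0007 0.005
  top z [0.043 0.054 0.056]
tube scene 685 [ 0.4134 -0.1453] 0.0017 0.085
tube side 505 [ 0.4128 -0.1445] 0.0024 0.085
  top z [0.064 0.086 0.088]
reel scene 307 [ 0.4096 -0.2628] 0.0054 0.036
reel side 231 [ 0.4105 -0.2594] 0.0066 0.036
  top z [0.034 0.036 0.037]
bottle scene 559 [ 0.3937 -0.3699] 0.0014 0.1
bottle side 365 [ 0.3932 -0.3667] 0.0013 0.1
  top z [0.079 0.117 0.137]
foam scene 1196 462.6 308.3 [219.  263.9] 85.6 0.0435
foam side 921 463.5 315.1 [215.7 263.4] 88.62 0.0422
carton scene 1180 461.2 164.7 [116.2 205.7] 82.48 0.072
carton side 907 460.3 167.5 [119.7 199.8] 83.24 0.0707
pliers 255 [0.333 0.003 0.006] [0.526 0.056 0.015]
scene obst y -0.45 xmin 0.506 zmax 0.268
scene obst y -0.35 xmin 0.507 zmax 0.273
scene obst y -0.25 xmin 0.546 zmax 0.255
scene obst y -0.15 xmin 0.503 zmax 0.213
scene obst y -0.05 xmin 0.505 zmax 0.135
scene obst y 0.05 xmin 0.507 zmax 0.5
scene obst y 0.15 xmin 0.511 zmax 0.5
scene obst y 0.25 xmin 0.654 zmax 0.5
pliers 183 [0.334 0.002 0.006] [0.516 0.058 0.015]
side obst y -0.45 xmin 0.506 zmax 0.268
side obst y -0.35 xmin 0.505 zmax 0.272
side obst y -0.25 xmin 0.546 zmax 0.254
side obst y -0.15 xmin 0.502 zmax 0.212
side obst y -0.05 xmin 0.511 zmax 0.129
side obst y 0.05 xmin 0.506 zmax 0.5
side obst y 0.15 xmin 0.509 zmax 0.5
side obst y 0.25 xmin 0.609 zmax 0.5
```

View pics/top2.png

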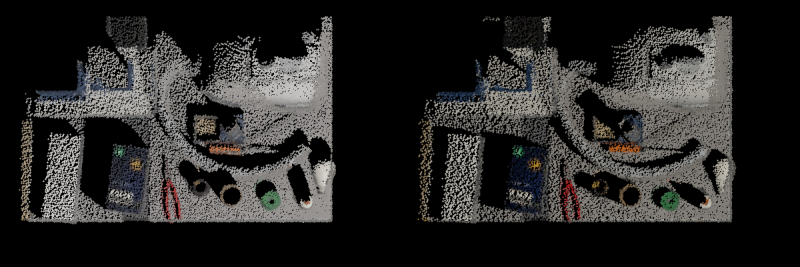

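The top-down map shows the foam at upper left, the carton next to it, then pliers, holder, tube, reel and bottle in a row, with the hose behind them at x > 0.5. I'll turn the tool so the jaws close along world x, since the neighbours lie along y.

send_rows --deltas '[[[0,0,-0.01,0,0,0.168,1],[0,0,-0.01,0,0,0.168,1],[0,0,-0.01,0,0,0.168,1],[0,0,-0.01,0,0,0.168,1],[0,0,-0.01,0,0,0.168,1],[0,0,-0.01,0,0,0.168,1],[0,0,-0.01,0,0,0.168,1],[0,0,-0.01,0,0,0.167,1],[-0.03,0.04,0,0,0,0,1],[-0.03,0.04,0,0,0,0,1],[-0.03,0.04,0,0,0,0,1],[-0.03,0.04,0,0,0,0,1]]]' --squeeze 30

```text
time_s: 1.6
position: [0.2852, 0.4146, 0.3361]
tool_rot: [[-0.0, 1.0, -0.0], [1.0, 0.0, -0.0], [-0.0, -0.0, -1.0]]
ft_force: [0.2, 1.0, 0.0]
grip_width: 0.0858
gripper_force: 0.0
```

```bash
cat >> h.py <<'E'
def wristw(s,d):
    K=np.array(d["K"]);T=np.array(d["hand_eye"]);z=d["range_z"]
    v,u=np.mgrid[:384,:512];x=(u-K[0,2])/K[0,0];y=(v-K[1,2])/K[1,1];r=np.hypot(x,y)
    k=np.where(r<1.4,np.tan(np.minimum(r,1.4))/np.maximum(r,1e-9),np.nan)
    P=np.stack([x*k*z,y*k*z,z],-1)@T[:3,:3].T+T[:3,3]
    W=P@np.array(s["tool_rot"]).T+np.array(s["position"]);W[z<=0]=np.nan
    return W
E
python3 - <<'E'
from h import *
from rig import telemetry, optics
s=telemetry.observe();d=optics.get_image("wrist");cv2.imwrite("pics/w1.png",d["image"][...,::-1])
print(s["time_s"],np.round(s["position"],4),np.round(s["tool_rot"],3).tolist(),np.round(s["q"],1),np.round(d["hand_eye"],3).tolist())
W={n:world(dict(np.load(n+"0.npz"))) for n in("scene","side")}; W["wrist"]=wristw(s,d)
from scipy.spatial import ConvexHull
def box(p,L,Wd,c0,a0):
    # rectangle fit: percentiles of extents in a rotated frame
    best=None
    for a in np.arange(a0-12,a0+12,.25):
        t=np.radians(a);q=(p[:,:2]-c0)@np.array([[np.cos(t),-np.sin(t)],[np.sin(t),np.cos(t)]])
        lo,hi=np.percentile(q,.7,0),np.percentile(q,99.3,0);A=np.prod(hi-lo)
        if best is None or A<best[0]: best=(A,a,(lo+hi)/2,hi-lo)
    A,a,m,e=best;t=np.radians(a);return a,c0+np.array([[np.cos(t),-np.sin(t)],[np.sin(t),np.cos(t)]])@m,e
for n,w in W.items():
    p=near(w,(.46,.335),.16,.04,.05); p=p[p[:,1]>.255]
    if len(p)>50: print("foam",n,len(p),*[np.round(v,4) for v in box(p,.26,.1,np.array([.46,.335]),0)],np.median(p[:,2]).round(4))
    p=near(w,(.46,.16),.13,.066,.08)
    if len(p)>50: print("carton",n,len(p),*[np.round(v,4) for v in box(p,.2,.11,np.array([.46,.16]),0)],np.median(p[:,2]).round(4))
    p=w.reshape(-1,3)
    for y0 in (.1,.2,.3,.4,.5):
        q=p[(p[:,1]>=y0)&(p[:,1]<y0+.1)&(p[:,0]>.3)&(p[:,0]<.8)&(p[:,2]>.1)&(p[:,2]<.6)]
        if len(q)>5: print(n,"obst y",y0,len(q),"x",np.percentile(q[:,0],[1,10]).round(3),"z",np.percentile(q[:,2],[2,98]).round(3))
E
```

```text
1.6 [0.2852 0.4146 0.3361] [[-0.0, 1.0, -0.0], [1.0, 0.0, -0.0], [-0.0, -0.0, -1.0]] [42.  14.4 72.2  0.  93.5 42. ] [[-0.002, -0.958, -0.286, 0.072], [1.0, -0.002, 0.0, 0.0], [-0.001, -0.286, 0.958, -0.118], [0.0, 0.0, 0.0, 1.0]]
foam scene 1074 -5.0 [0.4652 0.3611] [0.2563 0.1014] 0.0437
carton scene 1180 -7.25 [0.4596 0.1645] [0.1978 0.1103] 0.072
scene obst y 0.1 2861 x [0.654 0.7  ] z [0.112 0.553]
scene obst y 0.2 2424 x [0.655 0.707] z [0.111 0.543]
scene obst y 0.3 2527 x [0.713 0.717] z [0.11  0.531]
scene obst y 0.4 742 x [0.715 0.717] z [0.11  0.524]
foam side 717 -4.5 [0.4653 0.3601] [0.2551 0.1051] 0.0431
carton side 907 -8.25 [0.4596 0.1656] [0.1962 0.1127] 0.0707
side obst y 0.1 2110 x [0.654 0.7  ] z [0.11  0.553]
side obst y 0.2 1587 x [0.655 0.7  ] z [0.116 0.554]
side obst y 0.3 1172 x [0.714 0.716] z [0.108 0.532]
side obst y 0.4 296 x [0.716 0.717] z [0.114 0.51 ]
foam wrist 9575 -5.5 [0.4649 0.3649] [0.2556 0.0985] 0.0453
carton wrist 2116 -7.25 [0.458  0.1703] [0.1943 0.1063] 0.0741
wrist obst y 0.1 561 x [0.654 0.699] z [0.102 0.231]
wrist obst y 0.2 657 x [0.725 0.726] z [0.1   0.155]
wrist obst y 0.3 36 x [0.718 0.719] z [0.1   0.108]
wrist obst y 0.4 15997 x [0.301 0.307] z [0.334 0.417]
```

View pics/w1.png

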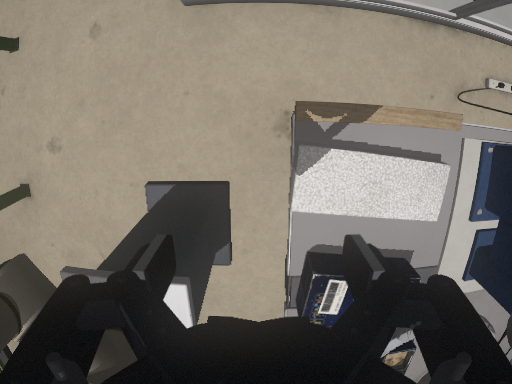

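The wrist picture shows the whole foam at (370,185) with its far end slanting toward the carton (335,285), and the drill press beyond it at the right. The foam is at about (0.465, 0.362) turned −5°, and the carton at (0.459, 0.167) turned −7.5°.

send_rows --deltas '[[[-0.045,0.01,0,0,0,0,1],[-0.045,0.01,0,0,0,0,1],[-0.045,0.01,0,0,0,0,1],[-0.045,0.01,0,0,0,0,1],[-0.045,0.01,0,0,0,0,1],[-0.045,0.01,0,0,0,0,1],[-0.045,0.01,0,0,0,0,1],[-0.045,0.01,0,0,0,0,1],[-0.045,0.01,0,0,0,0,1],[-0.045,0.01,0,0,0,0,1],[-0.045,0.01,0,0,0,0,1],[-0.045,0.01,0,0,0,0,1]]]'

```text
time_s: 3.15
position: [0.4042, -0.1257, 0.3361]
tool_rot: [[0.0, 1.0, -0.0], [1.0, -0.0, 0.0], [0.0, -0.0, -1.0]]
ft_force: [-0.2, 0.9, 0.5]
grip_width: 0.0853
gripper_force: 0.0
```

```bash
cat > look.py <<'E'
import sys
from h import *
from rig import telemetry, optics
s=telemetry.observe();d=optics.get_image("wrist");cv2.imwrite(f"pics/{sys.argv[1]}.png",d["image"][...,::-1])
W=wristw(s,d);np.save("W.npy",W)
print(s["time_s"],np.round(s["position"],4),np.round(s["ft_force"],1),s["grip_width"])
E
python3 look.py w2; python3 - <<'E'
from h import *
W=np.load("W.npy")
for k,c,r,R,z0,z1 in [("holder",(.44,-.052),.022,.026,.05,.06),("flange",(.44,-.052),.032,.036,.003,.012),("tube",(.413,-.145),.034,.04,.084,.092),("reel",(.41,-.262),.03,.036,.03,.04),("bottle",(.393,-.369),.0235,.03,.06,.1)]:
    p=near(W,c,R,z0,z1)
    if len(p)<9: print(k,len(p)); continue
    (cx,cy),rr=cv2.minEnclosingCircle(p[:,:2].astype(np.float32)); x,e=circ(p,r,c)
    print(k,len(p),"mec",round(cx,4),round(cy,4),round(rr,4),"fit",x.round(4),np.median(p[:,2]).round(4))
E
```

```text
3.15 [ 0.4042 -0.1257  0.3361] [-0.2  0.9  0.5] 0.08533748932170322
holder 297 mec 0.4397 -0.0509 0.0221 fit [ 0.4395 -0.0509] 0.0556
flange 511 mec 0.4396 -0.0506 0.0329 fit [ 0.4433 -0.0506] 0.0086
tube 681 mec 0.4138 -0.1432 0.0345 fit [ 0.4141 -0.1428] 0.0879
reel 854 mec 0.3972 -0.2642 0.0308 fit [ 0.4108 -0.2636] 0.0353
bottle 595 mec 0.3931 -0.3667 0.0238 fit [ 0.3927 -0.3703] 0.086
```

View pics/w2.png

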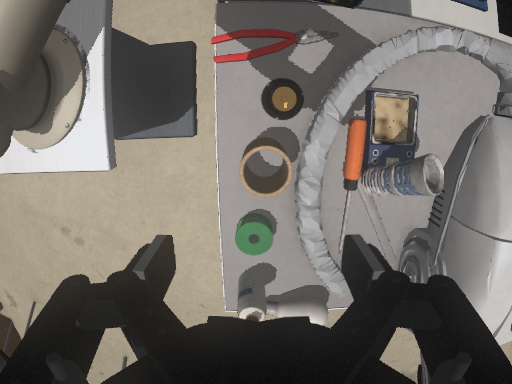

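The wrist view shows the tube at (265,170), holder (283,99), reel (255,234) and pliers (265,45), with the hose close to the right at column ~305. I'll check finger clearance to the hose before descending.

```bash
python3 - <<'E'
from h import *
W=np.load("W.npy");p=W.reshape(-1,3);p=p[~np.isnan(p[:,0])]
for n,y,x,r in [("tube",-.143,.4138,.04),("holder",-.051,.4397,.038),("reel",-.2636,.41,.036),("bottle",-.368,.393,.03)]:
    q=p[(abs(p[:,1]-y)<.016)&(p[:,0]>x+r)&(p[:,0]<.6)&(p[:,2]>.008)]
    for a in np.arange(round(x+r,2),.54,.01):
        m=(q[:,0]>=a)&(q[:,0]<a+.01); print(n,a.round(2),q[m,2].max().round(3) if m.any() else '-',end=' | ')
    print()
q=near(W,(.46,-.43),.1,.01,.1);q=q[q[:,1]<-.39];print("bulb",q.min(0).round(3),q.max(0).round(3))
E
```

```text
tube 0.45 0.408 | tube 0.46 0.402 | tube 0.47 0.387 | tube 0.48 0.048 | tube 0.49 0.048 | tube 0.5 0.04 | tube 0.51 - | tube 0.52 - | tube 0.53 0.021 | tube 0.54 0.029 | 
holder 0.48 - | holder 0.49 0.044 | holder 0.5 0.047 | holder 0.51 0.048 | holder 0.52 0.047 | holder 0.53 0.046 | holder 0.54 0.041 | 
reel 0.45 - | reel 0.46 0.04 | reel 0.47 0.046 | reel 0.48 0.05 | reel 0.49 0.049 | reel 0.5 0.044 | reel 0.51 0.041 | reel 0.52 - | reel 0.53 - | reel 0.54 0.019 | 
bottle 0.42 - | bottle 0.43 - | bottle 0.44 - | bottle 0.45 - | bottle 0.46 - | bottle 0.47 - | bottle 0.48 - | bottle 0.49 - | bottle 0.5 - | bottle 0.51 0.034 | bottle 0.52 0.045 | bottle 0.53 0.048 | bottle 0.54 0.05 | 
bulb [ 0.418 -0.429  0.013] [ 0.53 -0.39  0.07]
```

send_rows --deltas '[[[-0.009,0.005,0.02,0,0,0,1],[-0.008,0.0046,0.03,0,0,0,1],[0,0,0.035,0,0,0,1],[0,0,0.035,0,0,0,1],[0,0,0.035,0,0,0,1],[0,0,0.035,0,0,0,1],[0,0,0.03,0,0,0,1],[0,0,0.025,0,0,0,1],[0,0,0.015,0,0,0,1],[0,0,0.004,0,0,0,1],[0,0,0,0,0,0,0.5],[0,0,0,0,0,0,0.3]]]' --squeeze 25

```text
time_s: 4.7
position: [0.4141, -0.1413, 0.0729]
tool_rot: [[-0.0, 1.0, 0.001], [1.0, 0.0, -0.001], [-0.001, 0.001, -1.0]]
ft_force: [0.5, -0.4, -1.4]
grip_width: 0.0669
gripper_force: 28.1
```

send_rows --deltas '[[[0,0,0,0,0,0,0],[0,0,0,0,0,0,-0.3],[0,0,0,0,0,0,-0.5],[0,0,0,0,0,0,-0.5]]]' --squeeze 25

```text
time_s: 5.2
position: [0.4141, -0.1414, 0.0727]
tool_rot: [[0.0, 1.0, 0.001], [1.0, -0.0, -0.001], [-0.001, 0.001, -1.0]]
ft_force: [0.9, 0.4, 6.3]
grip_width: 0.0669
gripper_force: 28.6
```

send_rows --deltas '[[[0,0,-0.015,0,0,0,-0.5],[0,0,-0.03,0,0,0,-0.5],[0,0,-0.035,0,0,0,-0.5],[0,0,-0.035,0,0,0,-0.5],[0.01,0.002,-0.03,0,0,0,-0.5],[0.02,0.004,-0.015,0,0,0,-0.5],[0.035,0.008,0,0,0,0,-0.5],[0.045,0.01,0,0,0,0,-0.5],[0.045,0.01,0,0,0,0,-0.5],[0.045,0.01,0,0,0,0,-0.5],[0.045,0.01,0,0,0,0,-0.5],[0.045,0.01,0,0,0,0,-0.5]]]'

```text
time_s: 6.7
position: [0.4777, 0.1503, 0.232]
tool_rot: [[-0.0, 1.0, -0.001], [1.0, 0.0, -0.0], [-0.0, -0.001, -1.0]]
ft_force: [0.3, -0.2, -0.8]
grip_width: 0.0672
gripper_force: 28.5
```

send_rows --deltas '[[[0.045,0.01,0,0,0,0,-0.5],[0.045,0.01,0,0,0,0,-0.5],[0.045,0.011,0,0,0,0,-0.5],[0.04,0.011,0,0,0,0,-0.5],[0.025,0.01,0,0,0,0,-0.5],[0.01,0.006,0,0,0,0,-0.5],[0,0,0,0,0,0,-0.5]]]'

```text
time_s: 7.58
position: [0.5358, 0.3586, 0.2317]
tool_rot: [[-0.0, 1.0, -0.001], [1.0, 0.0, -0.001], [-0.001, -0.001, -1.0]]
ft_force: [-1.0, 0.1, -1.2]
grip_width: 0.067
gripper_force: 28.5
```

send_rows --deltas '[[[0,-0.006,0.015,0,0,0,-0.5],[0,0,0.025,0,0,0,-0.5],[0,0,0.025,0,0,0,-0.5],[0,0,0.02,0,0,0,-0.5],[0,0,0.012,0,0,0,-0.5],[0,0,0.008,0,0,0,-0.5],[0,0,0.005,0,0,0,-0.5],[0,0,0.003,0,0,0,-0.5],[0,0,0,0,0,0,-0.5]]]'

```text
time_s: 8.7
position: [0.5299, 0.3588, 0.1195]
tool_rot: [[-0.0, 1.0, 0.0], [1.0, 0.0, 0.0], [0.0, 0.0, -1.0]]
ft_force: [1.1, 0.8, -2.4]
grip_width: 0.067
gripper_force: 28.6
```

```bash
python3 look.py w3; python3 - <<'E'
from h import *
W=np.load("W.npy");p=near(W,(.53,.357),.04,.12,.14);print(len(p),np.median(p[:,2]).round(4) if len(p) else 0)
E
```

```text
8.7 [0.5299 0.3588 0.1195] [ 1.1  0.8 -2.4] 0.06703789104783711
8332 0.1337
```

send_rows --deltas '[[[0,0,0.001,0,0,0,-0.5],[0,0,0.001,0,0,0,-0.5],[0,0,0,0,0,0,-0.5]]]'

```text
time_s: 9.12
position: [0.5299, 0.3589, 0.1178]
tool_rot: [[-0.0, 1.0, 0.001], [1.0, 0.0, 0.0], [0.0, 0.001, -1.0]]
ft_force: [-1.1, 0.5, 4.5]
grip_width: 0.0668
gripper_force: 28.9
```

Contact is made (Fz rose to about 5 N). Releasing and rising.

send_rows --deltas '[[[0,0,0,0,0,0,0.7],[0,0,0,0,0,0,1],[0,0,0,0,0,0,1],[0,0,-0.01,0,0,0,1],[0,0,-0.02,0,0,0,1],[0,0,-0.03,0,0,0,1],[0,0,-0.04,0,0,0,1],[0,0,-0.04,0,0,0,1],[0,0,-0.04,0,0,0,1],[0,0,-0.02,0,0,0,1],[0,0,0,0,0,0,1]]]'

```text
time_s: 10.5
position: [0.5299, 0.3589, 0.3193]
tool_rot: [[-0.0, 1.0, 0.004], [1.0, 0.0, 0.002], [0.002, 0.004, -1.0]]
ft_force: [-0.5, -0.3, -0.3]
grip_width: 0.0851
gripper_force: 0.0
```

```bash
python3 look.py w4; python3 - <<'E'
from h import *
from rig import optics
W=np.load("W.npy");p=near(W,(.53,.357),.045,.126,.14)
print("tube",len(p),cv2.minEnclosingCircle(p[:,:2].astype(np.float32)),circ(p,.0295,(.53,.357)),np.median(p[:,2]))
p=near(W,(.465,.362),.16,.035,.055);p=p[(p[:,1]>.29)];print(cv2.minAreaRect(p[:,:2].astype(np.float32)*1000))
for n in("scene","side"):
    d=optics.get_image(n);V=world(d);p=near(V,(.53,.357),.045,.128,.14);q=near(V,(.53,.357),.045,.06,.13)
    print(n,len(p),cv2.minEnclosingCircle(p[:,:2].astype(np.float32)) if len(p)>5 else '',circ(q,.034,(.53,.357)))
E
```

```text
10.5 [0.5299 0.3589 0.3193] [-0.5 -0.3 -0.3] 0.08514999242986336
tube 1069 ((0.5303561091423035, 0.3572496473789215), 0.034407805651426315) (array([0.53008726, 0.3577996 ]), np.float64(0.001583685866395887)) 0.13276665589754613
((466.7270812988281, 364.584228515625), (100.92547607421875, 260.0710754394531), 84.56097412109375)
scene 66 ((0.530519425868988, 0.351595938205719), 0.03712169826030731) (array([0.52999641, 0.35490335]), np.float64(0.0019506909349542578))
side 42 ((0.5309907793998718, 0.3533887267112732), 0.038038842380046844) (array([0.52958324, 0.35599076]), np.float64(0.0025983708543968753))
```

View pics/w4.png

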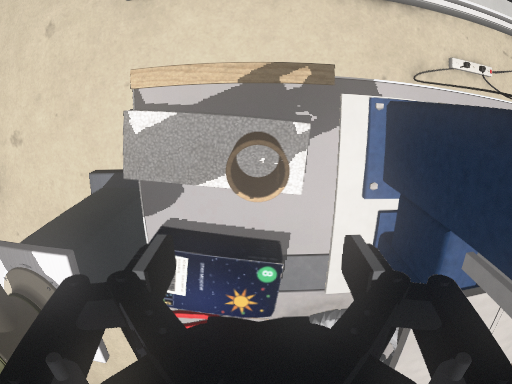

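The wrist picture shows the tube standing at (258,165) in the far half of the slab. It measures (0.530, 0.357) against a target of (0.531, 0.358). Now the holder.

send_rows --deltas '[[[-0.02,-0.005,0,0,0,0,1],[-0.041,-0.009,0,0,0,0,1],[-0.045,-0.01,0,0,0,0,1],[-0.045,-0.01,0,0,0,0,1],[-0.045,-0.01,0,0,0,0,1],[-0.045,-0.01,0,0,0,0,1],[-0.045,-0.01,0,0,0,0,0.6],[-0.045,-0.01,0,0,0,0,0.45],[-0.041,-0.009,0,0,0,0,0.45],[-0.025,-0.005,0.01,0,0,0,0.45],[-0.013,-0.002,0.03,0,0,0,0.45],[0,0,0.03,0,0,0,0.45]]]'

```text
time_s: 12.15
position: [0.4392, -0.052, 0.2457]
tool_rot: [[0.002, 1.0, -0.001], [1.0, -0.002, 0.0], [0.0, -0.001, -1.0]]
ft_force: [0.3, 0.7, -0.4]
grip_width: 0.062
gripper_force: 0.0
```

```bash
python3 look.py w5; python3 - <<'E'
from h import *
W=np.load("W.npy");p=near(W,(.44,-.051),.03,.05,.06);print(cv2.minEnclosingCircle(p[:,:2].astype(np.float32)),circ(p,.021,(.44,-.051)),len(p))
p=near(W,(.44,-.051),.04,.003,.01);print(cv2.minEnclosingCircle(p[:,:2].astype(np.float32)),len(p))
E
```

```text
12.15 [ 0.4392 -0.052   0.2457] [ 0.3  0.7 -0.4] 0.06201699535957644
((0.44042178988456726, -0.05028598755598068), 0.022209590300917625) (array([ 0.44031707, -0.04976606]), np.float64(0.0013390782413925245)) 487
((0.4404997229576111, -0.04990522190928459), 0.03208000212907791) 481
```

send_rows --deltas '[[[0.002,0.001,0.03,0,0,0,0.45],[0,0,0.035,0,0,0,0.45],[0,0,0.035,0,0,0,0.45],[0,0,0.035,0,0,0,0.45],[0,0,0.03,0,0,0,0.45],[0,0,0.02,0,0,0,0.45],[0,0,0.015,0,0,0,0.45],[0,0,0.005,0,0,0,0.45],[0,0,0,0,0,0,0.2],[0,0,0,0,0,0,0],[0,0,0,0,0,0,-0.3],[0,0,0,0,0,0,-0.5]]]' --squeeze 30

```text
time_s: 13.7
position: [0.441, -0.0492, 0.0429]
tool_rot: [[-0.0, 1.0, 0.001], [1.0, 0.0, -0.0], [-0.0, 0.001, -1.0]]
ft_force: [-0.8, 1.7, 5.9]
grip_width: 0.0433
gripper_force: 31.1
```

send_rows --deltas '[[[0,0,-0.015,0,0,0,-0.6],[0,0,-0.03,0,0,0,-0.6],[0,0,-0.035,0,0,0,-0.6],[0,0,-0.04,0,0,0,-0.6],[0.01,0.002,-0.04,0,0,0,-0.6],[0.02,0.004,-0.03,0,0,0,-0.6],[0.03,0.007,-0.02,0,0,0,-0.6],[0.04,0.009,-0.01,0,0,0,-0.6],[0.045,0.01,0,0,0,0,-0.6],[0.045,0.01,0,0,0,0,-0.6],[0.045,0.01,0,0,0,0,-0.6],[0.045,0.01,0,0,0,0,-0.6]]]'

```text
time_s: 15.2
position: [0.5028, 0.2323, 0.2622]
tool_rot: [[-0.0, 1.0, -0.0], [1.0, 0.0, -0.0], [-0.0, -0.0, -1.0]]
ft_force: [0.1, -0.5, -0.9]
grip_width: 0.0434
gripper_force: 31.0
```

send_rows --deltas '[[[0.04,0.009,0,0,0,0,-0.6],[0.035,0.008,0,0,0,0,-0.6],[0.025,0.005,0,0,0,0,-0.6],[0.015,0.003,0,0,0,0,-0.6],[0.007,0.002,0,0,0,0,-0.6],[0,0,0,0,0,0,-0.6],[0,0,0,0,0,0,-0.6]]]'

```text
time_s: 16.08
position: [0.5298, 0.3521, 0.2625]
tool_rot: [[0.001, 1.0, 0.0], [1.0, -0.001, -0.0], [-0.0, 0.0, -1.0]]
ft_force: [-0.7, -0.2, -1.0]
grip_width: 0.0434
gripper_force: 31.0
```

```bash
python3 look.py w6; python3 - <<'E'
from h import *
from rig import telemetry
s=telemetry.observe();W=np.load("W.npy");z=s["position"][2]
p=near(W,s["position"][:2],.045,z-.045,z+.03);print("holder+",len(p),np.percentile(p[:,2],[1,50,99]).round(3))
h=p[p[:,2]>z+.008];f=p[p[:,2]<z-.033]
for q in(h,f): 
    if len(q)>5: print(len(q),cv2.minEnclosingCircle(q[:,:2].astype(np.float32)))
p=near(W,(.53,.357),.045,.126,.14);print("tube",len(p),cv2.minEnclosingCircle(p[:,:2].astype(np.float32)))
E
```

```text
16.075 [0.5298 0.3521 0.2625] [-0.7 -0.2 -1. ] 0.043381755065120306
holder+ 16579 [0.225 0.261 0.292]
5963 ((0.5298281908035278, 0.3538050055503845), 0.044547975063323975)
1831 ((0.530232846736908, 0.35628369450569153), 0.031180966645479202)
tube 888 ((0.5296690464019775, 0.3580003082752228), 0.03380681946873665)
```

View pics/w6.png

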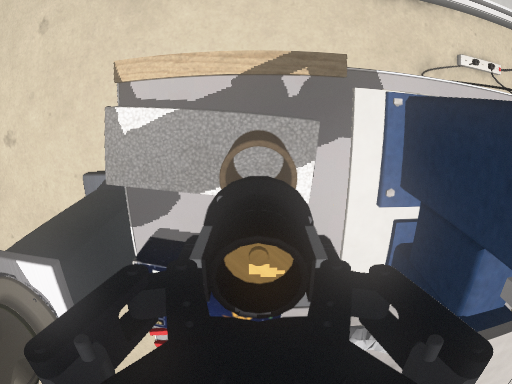

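The picture shows the holder upright in the jaws (mouth at (262,272)) and the tube behind it at (258,165). I'll check the holder's sideways offset in the jaws from its rim and flange edges.

```bash
python3 - <<'E'
from h import *
W=np.load("W.npy");c=np.array([.5298,.3521])
for z0,z1,r in((.219,.228,.032),(.270,.280,.022)):
    p=near(W,c,.04,z0,z1); p=p[abs(p[:,0]-c[0])<.02]
    print(len(p),"y",np.percentile(p[:,1],[0,1,50,99,100]).round(4),"z",np.percentile(p[:,2],[5,95]).round(4))
p=near(W,c,.04,.219,.228)
hull=p[cv2.convexHull(p[:,:2].astype(np.float32),returnPoints=False)[:,0]];hull=hull[hull[:,1]>c[1]+.008]
print(circ(hull,.032,c))
q=near(W,c,.03,.232,.272);q=q[q[:,1]>c[1]+.005];print("body",len(q),circ(q,.022,c))
E
```

```text
640 y [0.3694 0.3719 0.3798 0.383  0.3831] z [0.2212 0.2279]
3083 y [0.3287 0.3311 0.3551 0.3732 0.3738] z [0.2708 0.2763]
(array([0.52987577, 0.35117536]), np.float64(7.101587155124156e-05))
body 3678 (array([0.52991802, 0.35136738]), np.float64(0.0004923198685503113))
```

send_rows --deltas '[[[0.0064,0.0001,0,0,0,0,-0.6],[0,0,0.015,0,0,0,-0.6],[0,0,0.02,0,0,0,-0.6],[0,0,0.02,0,0,0,-0.6],[0,0,0.015,0,0,0,-0.6],[0,0,0.008,0,0,0,-0.6],[0,0,0.004,0,0,0,-0.6],[0,0,0.002,0,0,0,-0.6],[0,0,0,0,0,0,-0.6],[0,0,0,0,0,0,-0.6]]]'

```text
time_s: 17.38
position: [0.53, 0.3592, 0.1787]
tool_rot: [[0.0, 1.0, 0.001], [1.0, -0.0, 0.0], [0.0, 0.001, -1.0]]
ft_force: [-0.0, -0.7, -0.7]
grip_width: 0.0435
gripper_force: 31.0
```

send_rows --deltas '[[[-0.0005,0,0.001,0,0,0,-0.6],[0,0,0.001,0,0,0,-0.6],[0,0,0.0005,0,0,0,-0.6],[0,0,0,0,0,0,-0.6]]]'

```text
time_s: 17.88
position: [0.5299, 0.3587, 0.1758]
tool_rot: [[-0.0, 1.0, -0.0], [1.0, 0.0, -0.0], [-0.0, -0.0, -1.0]]
ft_force: [-0.2, 0.2, -1.6]
grip_width: 0.0435
gripper_force: 31.0
```

send_rows --deltas '[[[0,0,0.001,0,0,0,-0.6],[0,0,0.0005,0,0,0,-0.6],[0,0,0,0,0,0,-0.6]]]'

```text
time_s: 18.25
position: [0.5301, 0.3588, 0.1755]
tool_rot: [[-0.0, 1.0, 0.002], [1.0, 0.0, 0.001], [0.001, 0.002, -1.0]]
ft_force: [-1.8, 0.4, 6.3]
grip_width: 0.0436
gripper_force: 31.6
```

send_rows --deltas '[[[0,0,0,0,0,0,0.1],[0,0,0,0,0,0,0.3],[0,0,0,0,0,0,0.5],[0,0,0,0,0,0,0.5],[0,0,-0.01,0,0,0,0.5],[0,0,-0.02,0,0,0,0.5],[0,0,-0.03,0,0,0,0.5],[0,0,-0.04,0,0,0,0.5],[0,0,-0.04,0,0,0,1],[0,0,-0.02,0,0,0,1],[0,0,0,0,0,0,1]]]'

```text
time_s: 19.62
position: [0.53, 0.3588, 0.3363]
tool_rot: [[-0.0, 1.0, 0.004], [1.0, 0.0, 0.002], [0.002, 0.004, -1.0]]
ft_force: [-0.2, -0.3, -1.3]
grip_width: 0.0852
gripper_force: 0.0
```

```bash
python3 look.py w7; python3 - <<'E'
from h import *
W=np.load("W.npy")
p=near(W,(.53,.358),.03,.18,.195);print("holder",len(p),cv2.minEnclosingCircle(p[:,:2].astype(np.float32)),np.percentile(p[:,2],[5,50,95]))
p=near(W,(.53,.358),.04,.135,.145);print("flange",len(p),cv2.minEnclosingCircle(p[:,:2].astype(np.float32)))
p=near(W,(.53,.358),.05,.07,.128);print("tubeside",len(p),circ(p,.034,(.53,.358)))
E
```

```text
19.625 [0.53   0.3588 0.3363] [-0.2 -0.3 -1.3] 0.0852051092101892
holder 708 ((0.530235230922699, 0.35777050256729126), 0.021984409540891647) [0.18164926 0.18835384 0.18964223]
flange 842 ((0.530526876449585, 0.358117938041687), 0.03186110779643059)
tubeside 213 (array([0.53004113, 0.3574331 ]), np.float64(0.00011575842607025599))
```

View pics/w7.png

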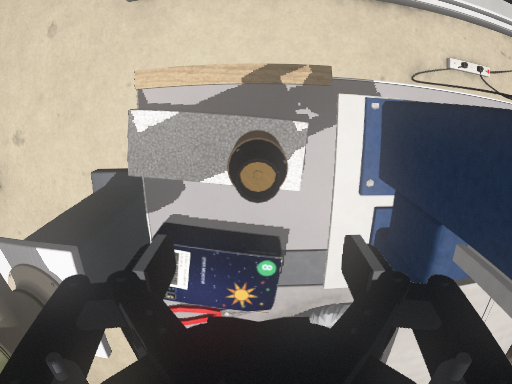

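The holder sits on the tube, centred within 1 mm (mouth at (257,175) in the picture). Now the bottle.

send_rows --deltas '[[[-0.025,-0.004,0,0,0,0,1],[-0.045,-0.008,0,0,0,0,1],[-0.05,-0.009,0,0,0,0,1],[-0.05,-0.01,0,0,0,0,1],[-0.05,-0.01,0,0,0,0,1],[-0.05,-0.01,0,0,0,0,1],[-0.05,-0.01,0,0,0,0,1],[-0.05,-0.01,0,0,0,0,1],[-0.05,-0.01,0,0,0,0,1],[-0.05,-0.01,0,0,0,0,1],[-0.05,-0.01,0,0,0,0,1],[-0.05,-0.01,0,0,0,0,1]]]'

```text
time_s: 21.18
position: [0.418, -0.2126, 0.3332]
tool_rot: [[0.0, 1.0, -0.002], [1.0, -0.0, 0.001], [0.001, -0.002, -1.0]]
ft_force: [0.8, 0.1, 0.2]
grip_width: 0.0857
gripper_force: 0.0
```

send_rows --deltas '[[[-0.05,-0.01,0,0,0,0,0.7],[-0.04,-0.01,0,0,0,0,0.7],[-0.03,-0.005,0,0,0,0,0.7],[-0.02,0,0,0,0,0,0.7],[0,0,0,0,0,0,0.7]]]'

```text
time_s: 21.8
position: [0.3939, -0.3518, 0.3333]
tool_rot: [[0.001, 1.0, -0.001], [1.0, -0.001, 0.002], [0.002, -0.001, -1.0]]
ft_force: [0.6, -0.1, -0.0]
grip_width: 0.0727
gripper_force: 0.0
```

```bash
python3 look.py w8; python3 - <<'E'
from h import *
W=np.load("W.npy")
p=near(W,(.393,-.368),.03,.02,.1);print("side",len(p),circ(p,.0235,(.393,-.368)))
p=near(W,(.393,-.368),.03,.11,.155);print("nozzle",len(p),cv2.minEnclosingCircle(p[:,:2].astype(np.float32)),p[:,2].max())
p=near(W,(.393,-.368),.03,.142,.155);print("tip",len(p),p.mean(0) if len(p) else '')
p=near(W,(.41,-.263),.036,.03,.04);print("reel",len(p),cv2.minEnclosingCircle(p[:,:2].astype(np.float32)))
E
```

```text
21.8 [ 0.3939 -0.3518  0.3333] [ 0.6 -0.1 -0. ] 0.07270491807738731
side 834 (array([ 0.39334461, -0.36968339]), np.float64(0.002346349169697077))
nozzle 288 ((0.3948107659816742, -0.37053611874580383), 0.010686686262488365) 0.148223476753187
tip 43 [ 0.39544541 -0.37079918  0.14569957]
reel 1204 ((0.39768198132514954, -0.2634676992893219), 0.03024861216545105)
```

View pics/w8.png

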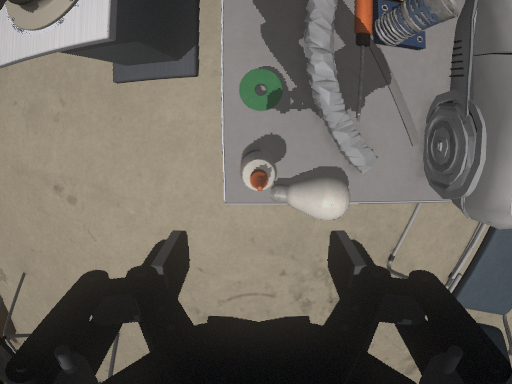

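The picture shows the bottle (259,174), the bulb's neck beside it at (280,190) and the reel (261,90). The bottle axis is at (0.3946, −0.3705) and the reel at (0.3977, −0.2635).

send_rows --deltas '[[[-0.01,0.0006,0.015,0,0,0,0.7],[-0.0087,0,0.03,0,0,0,0.7],[0,0,0.035,0,0,0,0.7],[0,0,0.035,0,0,0,0.7],[0,0,0.035,0,0,0,0.7],[0,0,0.03,0,0,0,0.7],[0,0,0.025,0,0,0,0.7],[0,0,0.015,0,0,0,0.7],[0,0,0.006,0,0,0,0.7],[0,0,0,0,0,0,0.7]]]'

```text
time_s: 23.1
position: [0.3946, -0.3701, 0.1085]
tool_rot: [[-0.0, 1.0, 0.0], [1.0, 0.0, -0.0], [-0.0, 0.0, -1.0]]
ft_force: [-0.5, 0.2, 0.4]
grip_width: 0.0725
gripper_force: 0.0
```

send_rows --deltas '[[[0,0,0,0,0,0,0.35],[0,0,0,0,0,0,0.2],[0,0,0,0,0,0,0],[0,0,0,0,0,0,-0.3],[0,0,0,0,0,0,-0.5]]]' --squeeze 30

```text
time_s: 23.72
position: [0.3945, -0.3702, 0.1091]
tool_rot: [[-0.0, 1.0, 0.0], [1.0, 0.0, -0.001], [-0.001, 0.0, -1.0]]
ft_force: [-1.3, 0.4, 5.2]
grip_width: 0.0422
gripper_force: 29.2
```

The grip stopped at 42 mm where the body is 47 mm, so the pads are probably on the shoulder. I'll reopen, lower 5 mm and grip again.

send_rows --deltas '[[[0,0,0,0,0,0,0.3],[0,0,0,0,0,0,0.6],[0,0,0.0025,0,0,0,0.6],[0,0,0.0025,0,0,0,0.6],[0,0,0,0,0,0,0.6],[0,0,0,0,0,0,0.35],[0,0,0,0,0,0,0.2],[0,0,0,0,0,0,0],[0,0,0,0,0,0,-0.3],[0,0,0,0,0,0,-0.4]]]'

```text
time_s: 24.98
position: [0.3945, -0.3701, 0.1038]
tool_rot: [[-0.0, 1.0, 0.0], [1.0, 0.0, -0.001], [-0.001, 0.0, -1.0]]
ft_force: [-1.5, 1.0, 6.3]
grip_width: 0.0444
gripper_force: 30.5
```

```bash
python3 look.py w9
```

```text
24.975 [ 0.3945 -0.3701  0.1038] [-1.5  1.   6.3] 0.04444366868714579
```

View pics/w9.png

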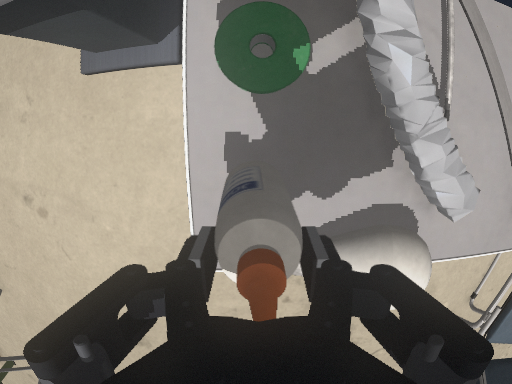

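The picture shows the bottle upright between the pads (nozzle (262,285)), held at the top of its body. Trying a slow lift.

send_rows --deltas '[[[0,0,-0.005,0,0,0,-0.4],[0,0,-0.01,0,0,0,-0.4],[0,0,-0.015,0,0,0,-0.4],[0,0,-0.01,0,0,0,-0.4],[0,0,0,0,0,0,-0.4]]]'

```text
time_s: 25.65
position: [0.3947, -0.3703, 0.1443]
tool_rot: [[-0.0, 1.0, 0.001], [1.0, 0.0, -0.002], [-0.002, 0.001, -1.0]]
ft_force: [-0.8, 0.5, -0.8]
grip_width: 0.044
gripper_force: 30.8
```

```bash
python3 look.py w10; python3 - <<'E'
from h import *
from rig import optics
for n in("scene","side"):
    d=optics.get_image(n);V=world(d);cv2.imwrite(f"pics/{n}1.png",d["image"][...,::-1])
    for z in (.05,.07,.09,.11):
        p=near(V,(.394,-.37),.032,z,z+.02); p=p[p[:,0]<.42]
        if len(p)>20: print(n,z,len(p),circ(p,.0235,(.394,-.37))[0].round(4))
    p=near(V,(.394,-.37),.028,.005,.2);print("zmin",np.percentile(p[:,2],[0,1,3]).round(3))
E
```

```text
25.65 [ 0.3947 -0.3703  0.1443] [-0.8  0.5 -0.8] 0.04404695047441231
scene 0.05 100 [ 0.3927 -0.3683]
scene 0.07 113 [ 0.3935 -0.3692]
scene 0.09 116 [ 0.3946 -0.3697]
scene 0.11 87 [ 0.3944 -0.3698]
zmin [0.039 0.043 0.045]
side 0.05 69 [ 0.3921 -0.3662]
side 0.07 66 [ 0.3929 -0.3667]
side 0.09 65 [ 0.3937 -0.3678]
side 0.11 81 [ 0.394  -0.3681]
zmin [0.037 0.04  0.046]
```

send_rows --deltas '[[[0,0,-0.02,0,0,0,-0.5],[0,0,-0.035,0,0,0,-0.5],[0.01,0,-0.04,0,0,0,-0.5],[0.02,0,-0.04,0,0,0,-0.5],[0.03,0,-0.03,0,0,0,-0.5],[0.04,0,-0.015,0,0,0,-0.5],[0.045,0,0,0,0,0,-0.5],[0.045,0,0,0,0,0,-0.5],[0.045,0,0,0,0,0,-0.5],[0.045,0,0,0,0,0,-0.5],[0.045,0,0,0,0,0,-0.5],[0.045,0,0,0,0,0,-0.5]]]'

```text
time_s: 27.3
position: [0.3941, 0.0014, 0.323]
tool_rot: [[0.0, 1.0, -0.001], [1.0, -0.0, 0.0], [0.0, -0.001, -1.0]]
ft_force: [2.0, 0.4, -1.0]
grip_width: 0.0443
gripper_force: 31.0
```

send_rows --deltas '[[[0.045,0,0,0,0,0,-0.5],[0.045,0,0,0,0,0,-0.5],[0.045,0,0,0,0,0,-0.5],[0.045,0,0,0,0,0,-0.5],[0.045,0.002,0,0,0,0,-0.5],[0.045,0.002,0,0,0,0,-0.5],[0.04,0.002,0,0,0,0,-0.5],[0.03,0.001,0,0,0,0,-0.5],[0.02,0,0,0,0,0,-0.5],[0.01,0,0,0,0,0,-0.5],[0,0,0,0,0,0,-0.5]]]'

```text
time_s: 28.68
position: [0.4015, 0.3699, 0.3231]
tool_rot: [[-0.0, 1.0, -0.0], [1.0, 0.0, -0.0], [-0.0, -0.0, -1.0]]
ft_force: [0.1, 0.0, -2.4]
grip_width: 0.0445
gripper_force: 31.0
```

```bash
python3 look.py w11; python3 - <<'E'
from h import *
W=np.load("W.npy")
p=near(W,(.465,.362),.16,.035,.055);p=p[(p[:,1]>.28)];print(cv2.minAreaRect(p[:,:2].astype(np.float32)*1000),len(p))
p=near(W,(.46,.166),.13,.066,.082);print("carton",cv2.minAreaRect(p[:,:2].astype(np.float32)*1000),len(p))
E
```

```text
28.675 [0.4015 0.3699 0.3231] [ 0.1  0.  -2.4] 0.04448735338428661
((466.25531005859375, 364.49554443359375), (101.0394058227539, 260.0484313964844), 84.55850219726562) 8626
carton ((460.63153076171875, 165.56390380859375), (101.37142944335938, 208.08157348632812), 88.17119598388672) 1686
```

send_rows --deltas '[[[0.0005,0,0.015,0,0,0,-0.5],[0,0,0.03,0,0,0,-0.5],[0,0,0.035,0,0,0,-0.5],[0,0,0.03,0,0,0,-0.5],[0,0,0.025,0,0,0,-0.5],[0,0,0.02,0,0,0,-0.5],[0,0,0.01,0,0,0,-0.5],[0,0,0.005,0,0,0,-0.5],[0,0,0.002,0,0,0,-0.5],[0,0,0,0,0,0,-0.5],[0,0,0,0,0,0,-0.5]]]'

```text
time_s: 30.1
position: [0.4016, 0.3706, 0.1517]
tool_rot: [[-0.0, 1.0, 0.001], [1.0, 0.0, 0.0], [0.0, 0.001, -1.0]]
ft_force: [-0.3, -0.1, -1.4]
grip_width: 0.0438
gripper_force: 31.0
```

send_rows --deltas '[[[0,0,0.001,0,0,0,-0.5],[0,0,0.001,0,0,0,-0.5],[0,0,0,0,0,0,-0.5]]]'

```text
time_s: 30.48
position: [0.4015, 0.3705, 0.1492]
tool_rot: [[-0.0, 1.0, -0.0], [1.0, 0.0, -0.0], [-0.0, -0.0, -1.0]]
ft_force: [0.5, 0.7, -0.5]
grip_width: 0.0444
gripper_force: 31.0
```

send_rows --deltas '[[[0,0,0.001,0,0,0,-0.5],[0,0,0.001,0,0,0,-0.5],[0,0,0,0,0,0,-0.5]]]'

```text
time_s: 30.85
position: [0.4016, 0.3708, 0.1487]
tool_rot: [[-0.0, 1.0, 0.001], [1.0, 0.0, 0.001], [0.001, 0.001, -1.0]]
ft_force: [-2.8, -0.9, 10.6]
grip_width: 0.0441
gripper_force: 32.3
```

send_rows --deltas '[[[0,0,-0.0005,0,0,0,0.1],[0,0,0,0,0,0,0.25],[0,0,0,0,0,0,0.6],[0,0,0,0,0,0,0.6],[0,0,-0.01,0,0,0,0.6],[0,0,-0.02,0,0,0,0.6],[0,0,-0.03,0,0,0,0.6],[0,0,-0.04,0,0,0,0.6],[0,0,-0.04,0,0,0,1],[0,0,-0.04,0,0,0,1],[0,0,-0.02,0,0,0,1]]]'

```text
time_s: 32.22
position: [0.4015, 0.3705, 0.3509]
tool_rot: [[-0.0, 1.0, 0.003], [1.0, 0.0, 0.002], [0.002, 0.003, -1.0]]
ft_force: [-0.2, 0.7, -0.1]
grip_width: 0.0858
gripper_force: 0.0
```

```bash
python3 look.py w12; python3 - <<'E'
from h import *
W=np.load("W.npy")
p=near(W,(.402,.371),.03,.16,.2);print("nozzle",len(p),cv2.minEnclosingCircle(p[:,:2].astype(np.float32)),p[:,2].max())
p=near(W,(.402,.371),.035,.06,.145);print("side",len(p),circ(p,.0235,(.402,.371)))
p=near(W,(.53,.358),.03,.18,.195);print("holder",len(p),cv2.minEnclosingCircle(p[:,:2].astype(np.float32)))
p=near(W,(.46,.166),.13,.070,.078);print("carton",cv2.minAreaRect(p[:,:2].astype(np.float32)*1000),len(p))
E
```

```text
32.225 [0.4015 0.3705 0.3509] [-0.2  0.7 -0.1] 0.08577189428060526
nozzle 325 ((0.4023185074329376, 0.36966633796691895), 0.010794672183692455) 0.19296286515996677
side 934 (array([0.40093786, 0.37103042]), np.float64(0.0027002806541651433))
holder 642 ((0.5294753909111023, 0.3575058877468109), 0.02245752327144146)
carton ((460.29083251953125, 168.00570678710938), (111.97978973388672, 200.3369598388672), 82.00245666503906) 6365
```

View pics/w12.png

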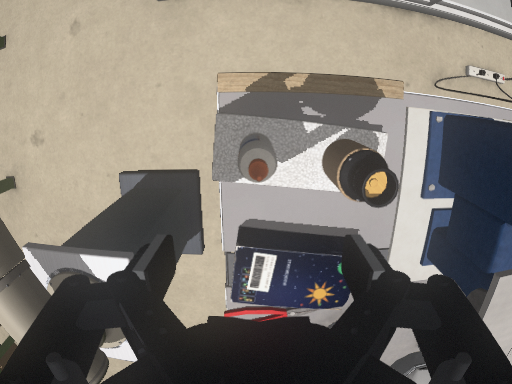

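The picture shows the bottle upright at (258,165) in the near half, the tube and holder at (362,172), and the carton fully visible, with its centre at (0.460, 0.168). Next is the reel, whose fingers clear the hose with a partial opening.

send_rows --deltas '[[[-0.025,0,0,0,0,0,1],[-0.045,0,0,0,0,0,1],[-0.055,0,0,0,0,0,1],[-0.055,0,0,0,0,0,1],[-0.055,0,0,0,0,0,1],[-0.055,0,0,0,0,0,1],[-0.055,0,0,0,0,0,1],[-0.055,0,0,0,0,0,1],[-0.055,0,0,0,0,0,1],[-0.055,0,0,0,0,0,1],[-0.05,0,0.01,0,0,0,0.65],[-0.04,0,0.02,0,0,0,0.65]]]'

```text
time_s: 33.78
position: [0.4012, -0.2316, 0.3178]
tool_rot: [[0.001, 1.0, 0.001], [1.0, -0.001, -0.001], [-0.001, 0.001, -1.0]]
ft_force: [0.6, 1.1, 0.4]
grip_width: 0.0703
gripper_force: 0.0
```

send_rows --deltas '[[[-0.02,-0.002,0.03,0,0,0,0.65],[-0.012,-0.002,0.03,0,0,0,0.65],[0,0,0.02,0,0,0,0.65],[0,0,0,0,0,0,0.65],[0,0,0,0,0,0,0.65]]]'

```text
time_s: 34.4
position: [0.3977, -0.2616, 0.2388]
tool_rot: [[-0.0, 1.0, 0.001], [1.0, 0.0, -0.001], [-0.001, 0.001, -1.0]]
ft_force: [-0.9, 0.2, -0.1]
grip_width: 0.0705
gripper_force: 0.0
```

```bash
python3 look.py w13; python3 - <<'E'
from h import *
W=np.load("W.npy")
p=near(W,(.398,-.263),.036,.032,.038);print("reel",len(p),cv2.minEnclosingCircle(p[:,:2].astype(np.float32)),np.median(p[:,2]))
q=W.reshape(-1,3);q=q[(abs(q[:,1]+.2635)<.016)&(q[:,0]>.432)&(q[:,0]<.5)&(q[:,2]>.006)&(q[:,2]<.1)]
print("hose min x",np.percentile(q[:,0],[0,1,5]))
E
```

```text
34.4 [ 0.3977 -0.2616  0.2388] [-0.9  0.2 -0.1] 0.07050683670485802
reel 2080 ((0.3976145386695862, -0.26329997181892395), 0.0303177610039711) 0.035053197618469284
hose min x [0.46497667 0.46675726 0.46880329]
```

send_rows --deltas '[[[-0.0015,0,0.02,0,0,0,0.65],[0,0,0.035,0,0,0,0.65],[0,0,0.035,0,0,0,0.65],[0,0,0.035,0,0,0,0.65],[0,0,0.03,0,0,0,0.65],[0,0,0.025,0,0,0,0.65],[0,0,0.015,0,0,0,0.65],[0,0,0.008,0,0,0,0.65],[0,0,0.004,0,0,0,0.65],[0,0,0,0,0,0,0.65],[0,0,0,0,0,0,0.65]]]'

```text
time_s: 35.83
position: [0.3977, -0.2632, 0.0313]
tool_rot: [[-0.0, 1.0, 0.001], [1.0, 0.0, -0.001], [-0.001, 0.001, -1.0]]
ft_force: [-0.2, -0.8, 0.4]
grip_width: 0.0705
gripper_force: 0.0
```

send_rows --deltas '[[[0,0,0,0,0,0,0.5],[0,0,0,0,0,0,0.3],[0,0,0,0,0,0,0.1],[0,0,0,0,0,0,-0.1],[0,0,0,0,0,0,-0.1]]]' --squeeze 45

```text
time_s: 36.45
position: [0.3976, -0.2631, 0.0316]
tool_rot: [[0.0, 1.0, 0.001], [1.0, -0.0, -0.001], [-0.001, 0.001, -1.0]]
ft_force: [-1.3, 1.1, 9.0]
grip_width: 0.0552
gripper_force: 45.6
```

send_rows --deltas '[[[0,0,-0.005,0,0,0,-0.1],[0,0,-0.01,0,0,0,-0.1],[0,0,-0.015,0,0,0,-0.1],[0,0,-0.02,0,0,0,-0.1],[0,0,-0.03,0,0,0,-0.1],[0,0,-0.02,0,0,0,-0.1],[0,0,0,0,0,0,-0.1]]]'

```text
time_s: 37.33
position: [0.3978, -0.2633, 0.1322]
tool_rot: [[-0.0, 1.0, 0.002], [1.0, 0.0, -0.002], [-0.002, 0.002, -1.0]]
ft_force: [1.6, -0.2, -2.1]
grip_width: 0.056
gripper_force: 48.2
```

```bash
python3 look.py w14; python3 - <<'E'
from h import *
from rig import optics
W=np.load("W.npy");c=(.3976,-.2631)
p=near(W,c,.036,.11,.145);print("reel",len(p),np.percentile(p[:,2],[2,50,98]).round(4),cv2.minEnclosingCircle(p[:,:2].astype(np.float32)))
q=p[(p[:,0]>.378)&(p[:,0]<.418)&(p[:,1]>-.26)]; 
A=np.c_[q[:,:2]-c,np.ones(len(q))];print("plane",np.linalg.lstsq(A,q[:,2],rcond=None)[0].round(3))
E
```

```text
37.325 [ 0.3978 -0.2633  0.1322] [ 1.6 -0.2 -2.1] 0.05596340159258574
reel 12765 [0.1151 0.1354 0.1421] ((0.3975599706172943, -0.2585088908672333), 0.03497594594955444)
plane [ 0.001 -0.114  0.136]
```

View pics/w14.png

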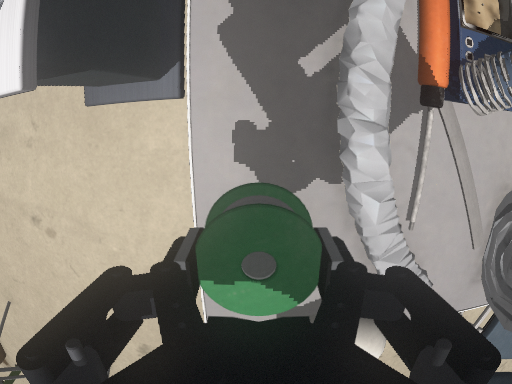

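The reel is held level between the pads (hub at (259,265)). Carrying it to the carton.

send_rows --deltas '[[[0,0,-0.02,0,0,0,-0.1],[0.01,0.001,-0.03,0,0,0,-0.1],[0.02,0.003,-0.025,0,0,0,-0.1],[0.03,0.005,-0.015,0,0,0,-0.1],[0.04,0.006,0,0,0,0,-0.1],[0.04,0.006,0,0,0,0,-0.1],[0.04,0.006,0,0,0,0,-0.1],[0.04,0.006,0,0,0,0,-0.1],[0.04,0.006,0,0,0,0,-0.1],[0.04,0.006,0,0,0,0,-0.1],[0.04,0.006,0,0,0,0,-0.1],[0.035,0.005,0,0,0,0,-0.1]]]'

```text
time_s: 38.88
position: [0.4531, 0.1134, 0.2196]
tool_rot: [[-0.0, 1.0, -0.002], [1.0, 0.0, 0.0], [0.0, -0.002, -1.0]]
ft_force: [0.1, 0.1, -2.0]
grip_width: 0.0555
gripper_force: 48.4
```

send_rows --deltas '[[[0.025,0.003,0,0,0,0,-0.1],[0.016,0.002,0,0,0,0,-0.1],[0.01,0.001,0,0,0,0,-0.1],[0.004,0.0005,0,0,0,0,-0.1],[0,0,0,0,0,0,-0.1],[0,0,0,0,0,0,-0.1]]]'

```text
time_s: 39.62
position: [0.46, 0.1665, 0.2208]
tool_rot: [[0.001, 1.0, -0.0], [1.0, -0.001, -0.0], [-0.0, -0.0, -1.0]]
ft_force: [0.2, -0.5, -1.7]
grip_width: 0.0553
gripper_force: 48.4
```

```bash
python3 look.py w15; python3 - <<'E'
from h import *
from rig import telemetry
s=telemetry.observe();c=np.array(s["position"]);W=np.load("W.npy")
p=near(W,c[:2],.036,c[2]-.004,c[2]+.02);p=p[(abs(p[:,0]-c[0])<.02)&(p[:,1]>c[1]-.02)]
A=np.c_[p[:,:2]-c[:2],np.ones(len(p))];f=np.linalg.lstsq(A,p[:,2]-c[2],rcond=None)[0]
m=abs(A@f-(p[:,2]-c[2]))<.003;f=np.linalg.lstsq(A[m],(p[:,2]-c[2])[m],rcond=None)[0];print("plane",len(p),m.sum(),f.round(4),"ymax",p[m,1].max()-c[1])
p=near(W,(.46,.166),.13,.070,.078);print("carton",cv2.minAreaRect(p[:,:2].astype(np.float32)*1000),len(p))
E
```

```text
39.625 [0.46   0.1665 0.2208] [ 0.2 -0.5 -1.7] 0.05533265378648102
plane 7786 7602 [0.0001 0.0006 0.0032] ymax 0.030390663697284964
carton ((460.9806213378906, 168.09039306640625), (110.47061157226562, 201.25088500976562), 82.83267974853516) 18656
```

send_rows --deltas '[[[0.0014,0.0005,0.015,0,0,0,-0.1],[0,0,0.025,0,0,0,-0.1],[0,0,0.025,0,0,0,-0.1],[0,0,0.02,0,0,0,-0.1],[0,0,0.013,0,0,0,-0.1],[0,0,0.008,0,0,0,-0.1],[0,0,0.005,0,0,0,-0.1],[0,0,0.002,0,0,0,-0.1],[0,0,0,0,0,0,-0.1],[0,0,0,0,0,0,-0.1]]]'

```text
time_s: 40.92
position: [0.4607, 0.1684, 0.1081]
tool_rot: [[-0.0, 1.0, 0.001], [1.0, 0.0, 0.0], [0.0, 0.001, -1.0]]
ft_force: [0.6, -0.1, -1.2]
grip_width: 0.0558
gripper_force: 48.4
```

send_rows --deltas '[[[0,0,0.001,0,0,0,-0.1],[0,0,0.001,0,0,0,-0.1],[0,0,0,0,0,0,-0.1]]]'

```text
time_s: 41.3
position: [0.4605, 0.1684, 0.1058]
tool_rot: [[-0.0, 1.0, 0.0], [1.0, 0.0, 0.0], [0.0, 0.0, -1.0]]
ft_force: [0.2, 0.6, -0.9]
grip_width: 0.0557
gripper_force: 48.4
```

send_rows --deltas '[[[0,0,0.001,0,0,0,-0.1],[0,0,0.0005,0,0,0,-0.1],[0,0,0,0,0,0,-0.1]]]'

```text
time_s: 41.68
position: [0.4606, 0.1685, 0.1056]
tool_rot: [[-0.0, 1.0, 0.001], [1.0, 0.0, 0.0], [0.0, 0.001, -1.0]]
ft_force: [-5.9, -0.2, 12.8]
grip_width: 0.0561
gripper_force: 49.1
```

Contact at about 13 N; release and rise.

send_rows --deltas '[[[0,0,-0.0005,0,0,0,0.4],[0,0,0,0,0,0,0.6],[0,0,0,0,0,0,0.8],[0,0,0,0,0,0,0.8],[0,0,-0.01,0,0,0,0.8],[0,0,-0.02,0,0,0,0.8],[0,0,-0.03,0,0,0,1],[0,0,-0.04,0,0,0,1],[0,0,-0.05,0,0,0,1],[0,0,-0.05,0,0,0,1],[0,0,-0.03,0,0,0,1],[0,0,0,0,0,0,1]]]'

```text
time_s: 43.18
position: [0.4608, 0.1684, 0.3374]
tool_rot: [[-0.0, 1.0, 0.005], [1.0, 0.0, 0.001], [0.001, 0.005, -1.0]]
ft_force: [-0.3, -0.4, -0.4]
grip_width: 0.0854
gripper_force: 0.0
```

```bash
python3 look.py w16; python3 - <<'E'
from h import *
from rig import optics
W=np.load("W.npy")
p=near(W,(.461,.168),.04,.104,.114);print("reel",len(p),cv2.minEnclosingCircle(p[:,:2].astype(np.float32)),np.percentile(p[:,2],[5,95]))
p=near(W,(.402,.371),.03,.16,.2);print("nozzle",len(p),cv2.minEnclosingCircle(p[:,:2].astype(np.float32)) if len(p) else '')
p=near(W,(.53,.358),.03,.18,.195);print("holder",len(p),cv2.minEnclosingCircle(p[:,:2].astype(np.float32)) if len(p) else '')
d=optics.get_image("scene");cv2.imwrite("pics/scene2.png",cv2.resize(d["image"][100:300,100:420,::-1],None,fx=2.4,fy=2.4))
E
```

```text
43.175 [0.4608 0.1684 0.3374] [-0.3 -0.4 -0.4] 0.08536468982657712
reel 1824 ((0.46135473251342773, 0.16839341819286346), 0.03035048581659794) [0.10778559 0.11023741]
nozzle 0 
holder 106 ((0.5318661332130432, 0.3403356373310089), 0.013715123757719994)
```

View pics/scene2.png

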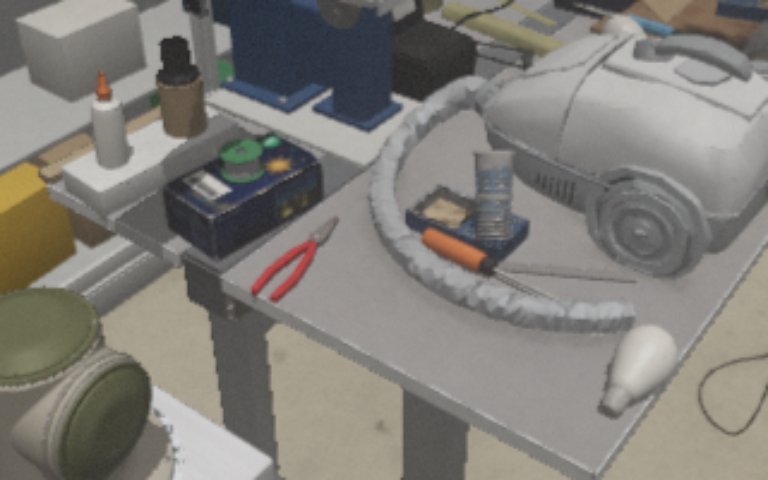

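The scene shows the bottle (108,130), the tube with the holder on it (180,95) and the reel on the carton (241,158), all as asked. The pliers (295,260) and bulb (640,365) lie where they were, and the gripper is clear. Handing in.

```bash
python3 -c "
from rig import env; print(env.close_job())"
```

```text
the job is handed in; nothing more can be done
None
```

The kit is laid out and handed in at about 43 s: tube and lampholder on the slab's far half, bottle on the near half and reel on the carton, each within about 2 mm of its target by my camera measurements, with the pliers and bulb left alone.

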